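# Fold down the ticket row at the pear show

## Task

Judging of this row of pears is over: starting at the red disc, run the closed fingertips lightly along the curved row of yellow tickets to the blue disc, so that each ticket in turn folds over, away from the red disc, and lies flat. Do it in one pass, with the fingertips staying at the row until the last ticket has gone over; be gentle with the tickets and their rail, pinch and lift nothing, and leave the pears, the mug and the half brick standing where they are.

Things in the scene. Friction and masses are not known exactly. Their poses are not given: they have to be found in the camera images.
- ticket_rail: low dark wooden strip fixed to the white table, 50 mm wide and 8 mm high, curved along an arc of radius 250 mm and about 310 mm long; it does not move. Origin on the table under the middle (third) ticket; its y axis runs along the strip there, its x axis points to the inner (hollow) side of the arc, where the arc's centre lies 250 mm away
- red_disc: red disc fixed to the table just beyond one end of the row: the START of the row. 44 mm across, 10 mm high; origin at the centre of its underside, about 61 mm from the hinge of the nearest ticket. It is at either end of the row (positive y of the rail or negative y)
- blue_disc: blue disc, the same size, fixed just beyond the other end of the row: the FINISH of the row
- ticket1_hinge (a point): ticket 1 of 5 (numbered along the rail from its +y end to its -y end): stiff yellow plate with a green band near its top, 40 mm wide across the row, 4 mm thick, standing 51 mm above this point. The point is the middle of its hinge, 12 mm above the table, on the centre line of the rail; neighbouring hinges are 62 mm apart. The axes turn with the ticket: x is the hinge line, across the row; z points up the plate
- ticket1 (a joint): lean of ticket 1: 0 upright, +1.55 folded flat towards the rail's -y end, -1.55 folded flat towards its +y end. Starts within 0.15 of upright. The hinge is light and a little stiff (well under 1 N at the top moves it): it stays where it is near upright, and once it leans past about 0.5 it falls flat by itself and lies there, its top about 16 mm above the table
- ticket2_hinge (a point): hinge point of ticket 2 of 5, as for ticket 1
- ticket2 (a joint): lean of ticket 2, as for ticket 1
- ticket3_hinge (a point): hinge point of ticket 3 of 5, as for ticket 1
- ticket3 (a joint): lean of ticket 3, as for ticket 1
- ticket4_hinge (a point): hinge point of ticket 4 of 5, as for ticket 1
- ticket4 (a joint): lean of ticket 4, as for ticket 1
- ticket5_hinge (a point): hinge point of ticket 5 of 5, as for ticket 1
- ticket5 (a joint): lean of ticket 5, as for ticket 1
- pear1_mid (a point): loose green pear standing upright on the table beside the rail, about 62 mm across and 95 mm tall with its stem, 120 to 190 g; a bystander. This point is on its axis, 40 mm above the table; the pear's axis is about 100 mm to the side of the tickets' centre line
- pear2_mid (a point): another such pear, as pear 1; a bystander
- pear3_mid (a point): another such pear, as pear 1; a bystander
- pear4_mid (a point): another such pear, as pear 1; a bystander
- pear5_mid (a point): another such pear, as pear 1; a bystander
- cup_mid (a point): loose white mug, 76 mm across and 90 mm tall, well off to one side; a bystander. The point is on its axis, half-way up
- half_brick_mid (a point): loose half brick, 105 x 100 x 65 mm, well off to the other side; a bystander. The point is its centre
Mind the look-alikes: they are no part of the job. What is shaped like the part that bears pear5_mid but pink or purple is not meant.

How it is judged (in metres and radians):
On the way, in this order (a step that is already met when the one before it is completed fails the run):
1. the first ticket from the red disc is pushed over away from the red disc, the fingers at it (((y of red_disc in the frame of ticket_rail above 0 m and value of joint ticket1 above 0.75 rad and distance between the grasp point and ticket1_hinge below 0.11 m) or (not (y of red_disc in the frame of ticket_rail above 0 m) and value of joint ticket5 below -0.75 rad and distance between the grasp point and ticket5_hinge below 0.11 m))), for 0.05 s.
2. the second ticket from the red disc is pushed over away from the red disc, the fingers at it (((y of red_disc in the frame of ticket_rail above 0 m and value of joint ticket2 above 0.75 rad and distance between the grasp point and ticket2_hinge below 0.11 m) or (not (y of red_disc in the frame of ticket_rail above 0 m) and value of joint ticket4 below -0.75 rad and distance between the grasp point and ticket4_hinge below 0.11 m))), for 0.05 s.
3. the third ticket from the red disc is pushed over away from the red disc, the fingers at it (((y of red_disc in the frame of ticket_rail above 0 m and value of joint ticket3 above 0.75 rad and distance between the grasp point and ticket3_hinge below 0.11 m) or (not (y of red_disc in the frame of ticket_rail above 0 m) and value of joint ticket3 below -0.75 rad and distance between the grasp point and ticket3_hinge below 0.11 m))), for 0.05 s.
4. the fourth ticket from the red disc is pushed over away from the red disc, the fingers at it (((y of red_disc in the frame of ticket_rail above 0 m and value of joint ticket4 above 0.75 rad and distance between the grasp point and ticket4_hinge below 0.11 m) or (not (y of red_disc in the frame of ticket_rail above 0 m) and value of joint ticket2 below -0.75 rad and distance between the grasp point and ticket2_hinge below 0.11 m))), for 0.05 s.
5. the last ticket from the red disc is pushed over away from the red disc, the fingers at it (((y of red_disc in the frame of ticket_rail above 0 m and value of joint ticket5 above 0.75 rad and distance between the grasp point and ticket5_hinge below 0.11 m) or (not (y of red_disc in the frame of ticket_rail above 0 m) and value of joint ticket1 below -0.75 rad and distance between the grasp point and ticket1_hinge below 0.11 m))), for 0.05 s.
At the end, for the whole second after the job is handed in: all five tickets lie flat (joint beyond 1.35 rad of 1.55), folded away from the red disc, and all five pears stand upright (within 0.25 rad) within 20 mm of where they started, as do the mug and the half brick (((y of red_disc in the frame of ticket_rail above 0 m and value of joint ticket1 above 1.35 rad) or (not (y of red_disc in the frame of ticket_rail above 0 m) and value of joint ticket1 below -1.35 rad)) and ((y of red_disc in the frame of ticket_rail above 0 m and value of joint ticket2 above 1.35 rad) or (not (y of red_disc in the frame of ticket_rail above 0 m) and value of joint ticket2 below -1.35 rad)) and ((y of red_disc in the frame of ticket_rail above 0 m and value of joint ticket3 above 1.35 rad) or (not (y of red_disc in the frame of ticket_rail above 0 m) and value of joint ticket3 below -1.35 rad)) and ((y of red_disc in the frame of ticket_rail above 0 m and value of joint ticket4 above 1.35 rad) or (not (y of red_disc in the frame of ticket_rail above 0 m) and value of joint ticket4 below -1.35 rad)) and ((y of red_disc in the frame of ticket_rail above 0 m and value of joint ticket5 above 1.35 rad) or (not (y of red_disc in the frame of ticket_rail above 0 m) and value of joint ticket5 below -1.35 rad)) and distance of each of pear1_mid, pear2_mid, pear3_mid, pear4_mid, pear5_mid, cup_mid, half_brick_mid from where it was at the start of the episode below 0.02 m and angle between each of pear1_mid, pear2_mid, pear3_mid, pear4_mid, pear5_mid's own z axis and vertical below 0.25 rad); the robot touches nothing.
It fails at once if the fingers leave the row (grasp point more than 0.12 m from every hinge) after the first ticket is over and before all are (((value of joint ticket1 above 0.75 rad or value of joint ticket1 below -0.75 rad) or (value of joint ticket2 above 0.75 rad or value of joint ticket2 below -0.75 rad) or (value of joint ticket3 above 0.75 rad or value of joint ticket3 below -0.75 rad) or (value of joint ticket4 above 0.75 rad or value of joint ticket4 below -0.75 rad) or (value of joint ticket5 above 0.75 rad or value of joint ticket5 below -0.75 rad)) and not ((value of joint ticket1 above 0.75 rad or value of joint ticket1 below -0.75 rad) and (value of joint ticket2 above 0.75 rad or value of joint ticket2 below -0.75 rad) and (value of joint ticket3 above 0.75 rad or value of joint ticket3 below -0.75 rad) and (value of joint ticket4 above 0.75 rad or value of joint ticket4 below -0.75 rad) and (value of joint ticket5 above 0.75 rad or value of joint ticket5 below -0.75 rad)) and not (distance between the grasp point and ticket1_hinge below 0.12 m) and not (distance between the grasp point and ticket2_hinge below 0.12 m) and not (distance between the grasp point and ticket3_hinge below 0.12 m) and not (distance between the grasp point and ticket4_hinge below 0.12 m) and not (distance between the grasp point and ticket5_hinge below 0.12 m)).
It fails at once if the tickets or their rail are pressed or pinched with more than 15 N (contact force between any of the fingers, the arm and ticket_rail above 15 N).
It fails at once if a ticket is folded back towards the red disc ((y of red_disc in the frame of ticket_rail above 0 m and value of joint any of ticket1, ticket2, ticket3, ticket4, ticket5 below -0.75 rad) or (not (y of red_disc in the frame of ticket_rail above 0 m) and value of joint any of ticket1, ticket2, ticket3, ticket4, ticket5 above 0.75 rad)).
It fails at once if a pear, the mug or the half brick is lifted, tipped or pushed away (height (world z) of any of pear1_mid, pear2_mid, pear3_mid, pear4_mid, pear5_mid above 0.06 m or angle between any of pear1_mid, pear2_mid, pear3_mid, pear4_mid, pear5_mid's own z axis and vertical above 0.4 rad or distance of any of pear1_mid, pear2_mid, pear3_mid, pear4_mid, pear5_mid, cup_mid, half_brick_mid from where it was at the start of the episode above 0.03 m).
It also fails if it takes over 48 s, if anything falls off the work surface, if the arm or the gripper's body presses on something with over 40 N, if the wrist force passes 120 N, or if a joint passes its speed limit or range.

## Robot

A 7-joint arm with a two-finger parallel gripper is mounted at the origin on the work surface. World frame = base frame: x ahead of the robot, y to its left, z up, the work surface at z = 0. Lengths are in mm, angles in rad, forces in N, time in s.
With the tool pointing down it reaches from about 400 to 750 mm from the base axis. Payload 19.5 kg.
Tool frame: the origin (TCP) lies between the finger pads; the fingertips stand 25 mm ahead of it and the grasp point (between the pads) lies 6 mm ahead of it; z points along the fingers, y is the line along which they close (so a half turn about z gives the same grasp; the last joint's range is limited). The gripper opens to 85 mm and grips with 20 to 120 N. Pads are 22 mm wide; open, the fingers measure 114 mm over their backs; the gripper's body (76 mm by 85 mm) begins 54 mm behind the grasp point. The pads swing forward as they close: fully open they stand 13 mm farther back than shut.
Start: joints at [-1.246, 0.707, -0.028, 1.485, 0.022, 0.951, -0.075], TCP at [206.199, 536.731, 256.268] pointing down, gripper open.
Joint ranges: [-2.71, 2.71], [-0.32, 2.16], [-1.57, 1.52], [0, 2.45], [-1.46, 4.6], [0, 2.02], [-2.83, 2.83]. Speed limits (rad/s): [1.89, 1.89, 2.57, 2.57, 3.01, 3.01, 3.01].

## Interface

Orientations are given as a 3x3 rotation matrix whose columns are the frame's x, y, z axes.
In Python, from workcell import sensors, imaging, order, spotter gives the robot as it stands.
- The arm moves only by the tool carry_out, never from a script. Its argument "series" is a list of rows, each a list of 7 numbers: the turn, a rotation vector about the tool's x, y, z in rad, then the shift along the tool's x, y, z in cm, then the opening, from -1 (shut) to 1 (fully open). A call has 1 to 8 rows; each row shifts and turns the commanded pose from where the row before left it, along the tool's axes as they then stand; what a row does not reach is not made up. A row lasts 1/8 s, in which the tool goes at most 62.5 mm and 10.7 degrees, less where a joint would pass 70% of its speed; a pose out of reach is approached as far as the arm can. A call is refused whole if a number of a shift passes 6.25 or a number of a turn 0.188, either way. A call with a gripper value outside its range is refused whole. The fingers move at their own pace and stop on an object; the grip force is fixed at half the most. Time passes only in rows, so rows that do not move let the fingers close. It gives the time, the measured TCP pose, the force, the opening and the grip force at its end, in the units of the state.
- sensors.get_obs(): the state, without advancing time (a new reading comes with each control period).
- imaging.snapshot(name): name is "scene" or "top"; returns the picture (480x640x3 uint8, blue, green, red); there is no depth.
- imaging.calibration(name): a dict with "fx", "fy", "cx", "cy" (pixels), "world_from_camera" (4x4, takes a point from camera to world coordinates). Camera axes: x right, y up, looking along -z (the intrinsics and any distortion apply to the point x, -y, -z); pixel columns grow to the right and rows downward; lengths in mm; the calibration is good to about 2 mm. A picture is of the moment at which its call begins. calibration takes no time and is no camera call.
- order.hand_in(): hands the job in; it is judged then, once.
Trained networks look in the newest picture that a camera, given by its name, has taken for a name from the list of things; names that differ only in an ending like _2 or _b are one class to them, and where a whole thing is asked for, a point or a joint stands for the part that bears it (a point fixed in the world has none). Each returns a list of dicts, best first, with "p" (0 to 1); they miss things now and then, are a little off and sometimes report something else, mostly with a low value. They report only what shows in the picture. A call takes as long as a camera call. They do not tell look-alikes from the thing itself.
- spotter.search_frame(label, camera): "xy" ([column, row] in pixels, amid what is visible of it).
The state is a dict: "clock": time; "joint_pos": joint angles; "dq": joint speeds; "tau": joint torques, N m; "ee_pos": TCP position; "tcp_rot": TCP orientation; "ft_force": force on the tool from outside, world axes, zero at the start; "wrist_torque": the same for the moment, N m; "finger_gap": finger opening in mm; "grip_force": force on a finger pad.
Only numpy, scipy, OpenCV 4.12 (cv2) and the standard library are available. Lean on these libraries where they do the work, as an engineer would, in place of code of your own. Each camera call takes 0.05 s, during which the arm holds its last target. There are 200 camera calls.

## Working session

There is one attempt and no reset: what is moved stays moved. The work goes in short steps, Python scripts to look and compute and a tool call to move; the robot and the scene stay as the last step left them, time stands still between calls to the robot, and variables do not carry over. Pictures are saved under pics/ and viewed, at most 10 in all, crops included, and the job is handed in when it is done.

Besides the shell and the picture viewer there is one more tool, called after "Request:" by a JSON object that holds its "op" and its "data". carry_out: Moves the arm, as the interface text tells. Its arguments: {"type":"object","properties":{"series":{"type":"array"}},"required":["series"]}

```bash
mkdir -p pics
python3 - <<'E'
from workcell import sensors, imaging
import cv2,numpy as np
for n in("scene","top"):
    cv2.imwrite(f"pics/{n}0.png",imaging.snapshot(n)); c=imaging.calibration(n); print(n,{k:(np.round(v,3).tolist()) for k,v in c.items()})
o=sensors.get_obs();print(o)
E
```

```text
scene {'fx': 560.274, 'fy': 560.274, 'cx': 312.464, 'cy': 240.532, 'world_from_camera': [[-0.432, -0.581, 0.69, 1408.536], [0.902, -0.281, 0.328, 426.742], [0.003, 0.764, 0.645, 885.991], [0.0, 0.0, 0.0, 1.0]]}
top {'fx': 499.872, 'fy': 499.872, 'cx': 310.507, 'cy': 239.011, 'world_from_camera': [[-0.023, 0.999, -0.039, 478.916], [-1.0, -0.023, 0.004, 17.351], [0.003, 0.039, 0.999, 1277.802], [0.0, 0.0, 0.0, 1.0]]}
{'clock': 0.1, 'joint_pos': array([-1.24572461,  0.70701162, -0.02761392,  1.48492907,  0.02204914,
        0.95093398, -0.07550528]), 'dq': array([-0.00094771, -0.00167442, -0.00060733, -0.00275637, -0.00116132,
        0.00022913, -0.00013239]), 'tau': array([ 1.38689807e-03, -8.84318662e+01,  1.23622689e+00, -2.36461687e+01,
        1.69649720e-02,  4.99615868e-03, -3.12690656e-05]), 'ee_pos': array([206.13286677, 536.55614491, 255.89644313]), 'tcp_rot': array([[-9.33496993e-01,  3.58585115e-01, -2.82607029e-04],
       [ 3.58585220e-01,  9.33496525e-01, -9.36958052e-04],
       [-7.21665316e-05, -9.75986227e-04, -9.99999521e-01]]), 'ft_force': array([ 0.68995254, -0.30900413, -0.72748477]), 'wrist_torque': array([-0.02913572, -0.0368191 ,  0.01695638]), 'grip_force': 0.0, 'finger_gap': 85.61055575442728}
```

View pics/scene0.png

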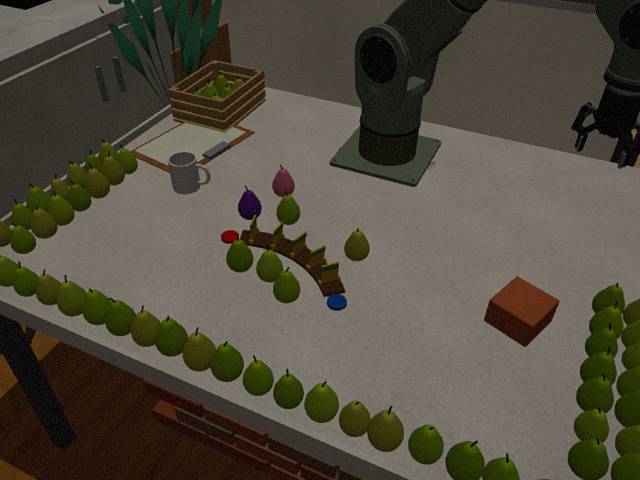

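View pics/top0.png

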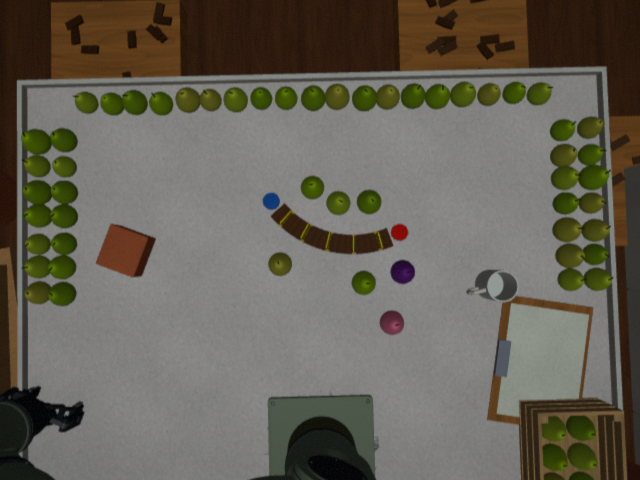

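The top view shows the red disc at (400,232), the blue disc at (271,201), and the tickets from about (379,239) through (329,241) to (285,217). The hollow side faces +x, so the push runs from red at −y towards +y. The pears nearest the row are at about (312,187), (339,203), (369,201), (280,264) and (363,282). The mug and brick are well clear.

```bash
cat > h.py <<'E'
from workcell import imaging
import cv2,numpy as np
def ray(n,uv,z):
    c=imaging.calibration(n);T=np.array(c["world_from_camera"])
    d=T[:3,:3]@np.array([(uv[0]-c["cx"])/c["fx"],-(uv[1]-c["cy"])/c["fy"],-1]);o=T[:3,3]
    return (o+d*(z-o[2])/d[2])[:2]
E
python3 - <<'E'
from h import *
im=imaging.snapshot("top");h=cv2.cvtColor(im,cv2.COLOR_BGR2HSV)
def blobs(lo,hi,roi,z,amin):
    m=np.zeros(h.shape[:2],np.uint8);x0,y0,x1,y1=roi
    m[y0:y1,x0:x1]=cv2.inRange(h,lo,hi)[y0:y1,x0:x1]
    n,l,s,c=cv2.connectedComponentsWithStats(m)
    return [(c[i].round(1).tolist(),int(s[i,4]),ray("top",c[i],z).round().tolist()) for i in range(1,n) if s[i,4]>=amin]
R=(250,160,420,300)
print("red",blobs((0,180,120),(8,255,255),R,10,30))
print("blue",blobs((100,150,60),(125,255,255),R,10,30))
print("yel",blobs((22,140,110),(34,255,255),(265,195,395,260),45,4))
print("pears",blobs((22,100,40),(60,255,255),R,40,100))
cv2.imwrite("pics/crop.png",cv2.resize(im[170:300,240:430],None,fx=4,fy=4,interpolation=cv2.INTER_CUBIC))
E
```

```text
red [([399.3, 231.9], 191, [541.0, -214.0])]
blue [([270.8, 200.6], 196, [628.0, 111.0])]
yel [([284.6, 217.1], 17, [582.0, 75.0]), ([303.9, 230.5], 15, [548.0, 28.0]), ([327.4, 239.7], 16, [524.0, -29.0]), ([379.9, 240.1], 19, [520.0, -159.0]), ([353.0, 243.5], 18, [513.0, -92.0])]
pears [([312.0, 187.0], 395, [656.0, 5.0]), ([368.7, 201.6], 433, [616.0, -135.0]), ([337.9, 202.6], 411, [616.0, -58.0]), ([279.6, 263.7], 389, [467.0, 90.0]), ([363.2, 282.4], 419, [417.0, -115.0])]
```

View pics/crop.png

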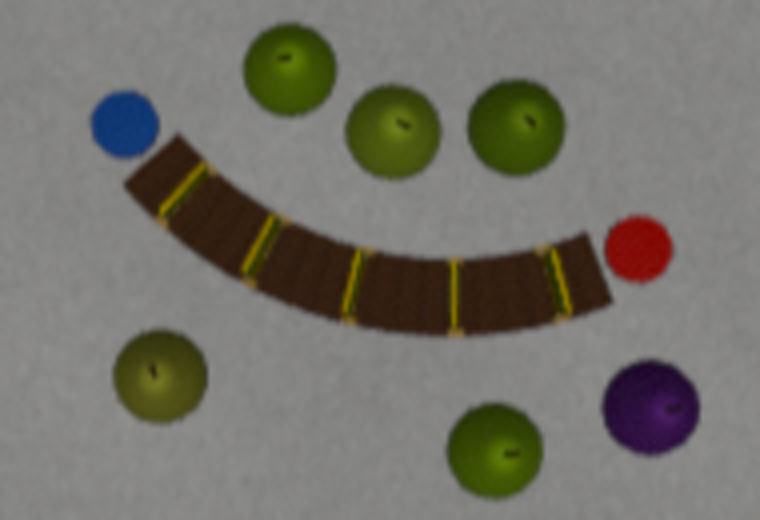

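The five hinges, from red to blue, are at about (520,-159), (513,-93), (524,-29), (547,28) and (582,75). Red is on the −y side. I'll shut the gripper and transit high.

Request:
{"op": "carry_out", "data": {"series": [[0, 0, 0, -4.1, -2.2, 0, -1], [0, 0, 0, -4.1, -2.2, 0, -1], [0, 0, 0, -4.1, -2.2, 0, -1], [0, 0, 0, -4.1, -2.2, 0, -1], [0, 0, 0, -4.1, -2.2, 0, -1], [0, 0, 0, -4.1, -2.2, 0, -1], [0, 0, 0, -4.1, -2.2, 0, -1], [0, 0, 0, -4.1, -2.2, 0, -1]]}}

```text
clock: 1.15
ee_pos: [450.1, 253.5, 256.2]
tcp_rot: [[-0.934, 0.359, -0.0], [0.359, 0.934, -0.0], [0.0, -0.0, -1.0]]
ft_force: [0.1, 0.7, -0.7]
finger_gap: 0.0
grip_force: 0.0
```

Request:
{"op": "carry_out", "data": {"series": [[0, 0, 0, -3.1, -5.0, 0, -1], [0, 0, 0, -3.1, -5.0, 0, -1], [0, 0, 0, -3.1, -5.0, 0, -1], [0, 0, 0, -3.1, -5.0, 0, -1], [0, 0, 0, -3.1, -5.0, 0, -1], [0, 0, 0, -3.1, -5.0, 0, -1], [0, 0, 0, -3.1, -5.0, 0, -1], [0, 0, 0, -3.1, -5.0, 0, -1]]}}

```text
clock: 2.15
ee_pos: [537.3, -209.5, 256.3]
tcp_rot: [[-0.933, 0.359, -0.0], [0.359, 0.933, 0.0], [0.0, 0.0, -1.0]]
ft_force: [1.5, 0.6, -0.1]
finger_gap: -0.4
grip_force: 0.0
```

Request:
{"op": "carry_out", "data": {"series": [[0, 0, 0, 0, 0, 3, -1], [0, 0, 0, 0, 0, 3, -1], [0, 0, 0, 0, 0, 3, -1], [0, 0, 0, 0, 0, 3, -1], [0, 0, 0, 0, 0, 3, -1], [0, 0, 0, 0, 0, 2, -1], [0, 0, 0, 0, 0, 1, -1], [0, 0, 0, 0, 0, 1, -1]]}}

```text
clock: 3.15
ee_pos: [537.5, -207.6, 66.2]
tcp_rot: [[-0.933, 0.359, 0.0], [0.359, 0.933, -0.0], [-0.0, -0.0, -1.0]]
ft_force: [0.7, 0.2, -0.1]
finger_gap: 0.1
grip_force: 0.0
```

Run:
```python
from h import *
cv2.imwrite("pics/s1.png",cv2.resize(imaging.snapshot("scene")[150:330,180:420],None,fx=3,fy=3))
from workcell import sensors
o=sensors.get_obs();p=o["ee_pos"][:2];R=o["tcp_rot"]
for q in [(520,-159),(513,-93),(524,-29),(547,28),(582,75),(606,97)]:
    d=np.array([*q,0])-[*p,0];print((R.T@d).round(1)[:2]);p=q
```

```text
[33.3 39.1]
[30.2 59.1]
[12.7 63.7]
[-1.  61.5]
[-15.8  56.4]
[-14.5  29.1]
```

View pics/s1.png

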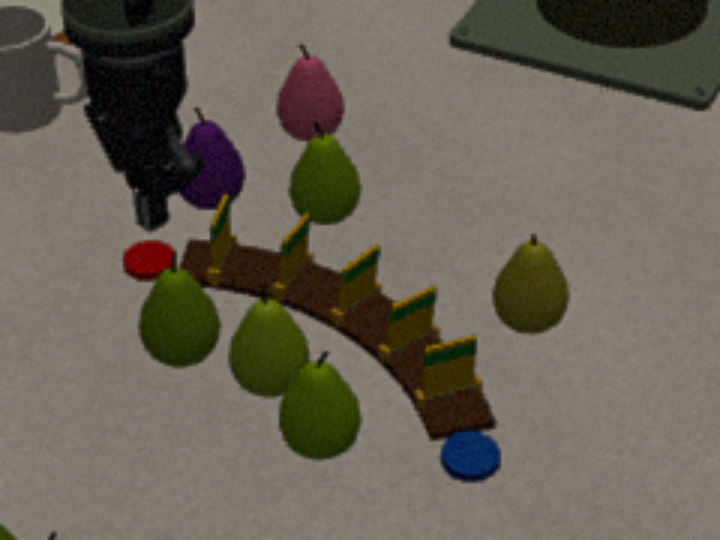

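The shut fingertips are just above the red disc, which is at crop (148,258), and all five tickets are upright. I'll start the sweep at about 80 mm/s.

Request:
{"op": "carry_out", "data": {"series": [[0, 0, 0, 0.67, 0.78, 0, -1], [0, 0, 0, 0.67, 0.78, 0, -1], [0, 0, 0, 0.67, 0.78, 0, -1], [0, 0, 0, 0.67, 0.78, 0, -1], [0, 0, 0, 0.67, 0.78, 0, -1], [0, 0, 0, 0.43, 0.85, 0, -1], [0, 0, 0, 0.43, 0.85, 0, -1], [0, 0, 0, 0.43, 0.85, 0, -1]]}}

```text
clock: 4.2
ee_pos: [517.1, -130.1, 66.3]
tcp_rot: [[-0.933, 0.359, 0.0], [0.359, 0.933, -0.0], [-0.0, -0.0, -1.0]]
ft_force: [0.0, -0.2, 0.2]
finger_gap: -0.2
grip_force: 0.0
```

Run:
```python
from h import *
cv2.imwrite("pics/s2.png",cv2.resize(imaging.snapshot("scene")[150:330,180:420],None,fx=3,fy=3))
```

```text
(no output)
```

View pics/s2.png

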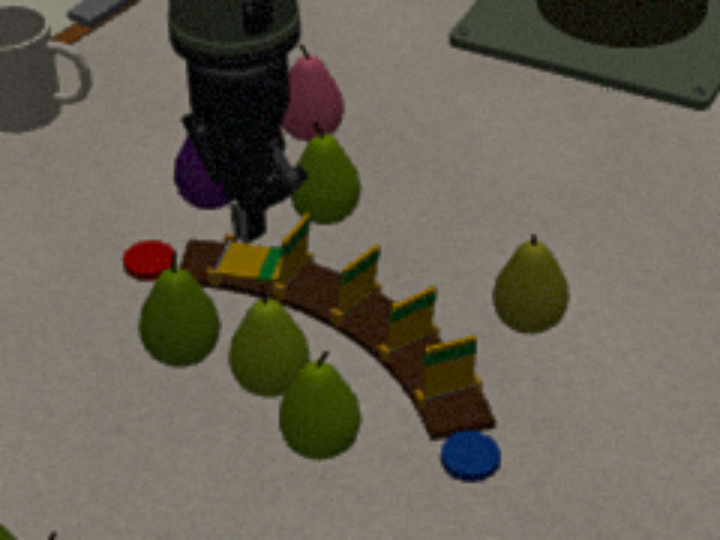

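The first ticket lies flat at crop (250,262), folded away from red, and the others are upright. I'll continue along the arc.

Request:
{"op": "carry_out", "data": {"series": [[0, 0, 0, 0.43, 0.85, 0, -1], [0, 0, 0, 0.43, 0.85, 0, -1], [0, 0, 0, 0.43, 0.85, 0, -1], [0, 0, 0, 0.43, 0.85, 0, -1], [0, 0, 0, 0.21, 1.06, 0, -1], [0, 0, 0, 0.21, 1.06, 0, -1], [0, 0, 0, 0.21, 1.06, 0, -1], [0, 0, 0, 0.21, 1.06, 0, -1]]}}

```text
clock: 5.25
ee_pos: [520.8, -49.4, 66.3]
tcp_rot: [[-0.934, 0.359, 0.0], [0.359, 0.934, -0.0], [-0.0, -0.0, -1.0]]
ft_force: [0.3, -0.0, -1.1]
finger_gap: -0.2
grip_force: 0.0
```

Request:
{"op": "carry_out", "data": {"series": [[0, 0, 0, 0.21, 1.06, 0, -1], [0, 0, 0, 0.21, 1.06, 0, -1], [0, 0, 0, 0, 1.03, 0, -1], [0, 0, 0, 0, 1.03, 0, -1], [0, 0, 0, 0, 1.03, 0, -1], [0, 0, 0, 0, 1.03, 0, -1], [0, 0, 0, 0, 1.03, 0, -1], [0, 0, 0, 0, 1.03, 0, -1]]}}

```text
clock: 6.25
ee_pos: [546.7, 29.4, 66.3]
tcp_rot: [[-0.933, 0.359, -0.0], [0.359, 0.933, -0.0], [0.0, -0.0, -1.0]]
ft_force: [-0.2, -0.0, 0.7]
finger_gap: 0.0
grip_force: 0.0
```

Run:
```python
from h import *
cv2.imwrite("pics/s3.png",cv2.resize(imaging.snapshot("scene")[150:330,180:420],None,fx=3,fy=3))
```

```text
(no output)
```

View pics/s3.png

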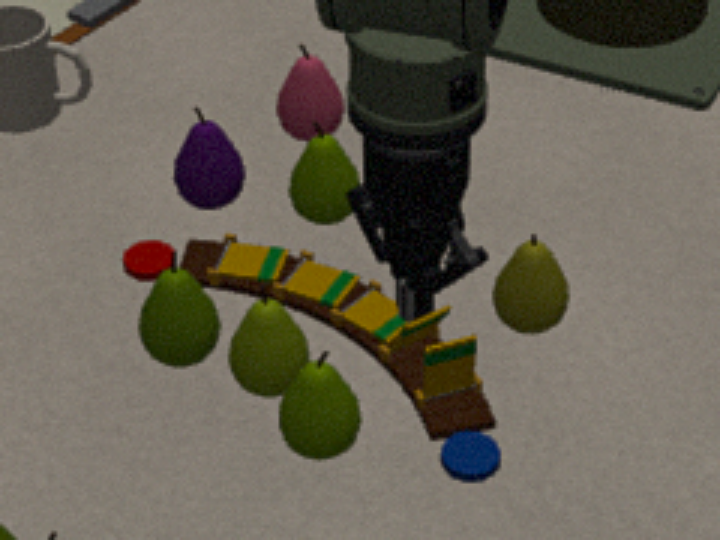

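Three tickets are flat and the fourth is being tipped at crop (425,322). The pears are undisturbed, so I'll finish the arc.

Request:
{"op": "carry_out", "data": {"series": [[0, 0, 0, -0.26, 0.94, 0, -1], [0, 0, 0, -0.26, 0.94, 0, -1], [0, 0, 0, -0.26, 0.94, 0, -1], [0, 0, 0, -0.26, 0.94, 0, -1], [0, 0, 0, -0.26, 0.94, 0, -1], [0, 0, 0, -0.26, 0.94, 0, -1], [0, 0, 0, -0.45, 0.9, 0, -1], [0, 0, 0, -0.45, 0.9, 0, -1]]}}

```text
clock: 7.3
ee_pos: [596.6, 89.8, 66.3]
tcp_rot: [[-0.933, 0.359, 0.0], [0.359, 0.933, -0.0], [-0.0, -0.0, -1.0]]
ft_force: [-0.3, -0.1, -0.2]
finger_gap: 0.3
grip_force: 0.0
```

Request:
{"op": "carry_out", "data": {"series": [[0, 0, 0, -0.45, 0.9, 0, -1], [0, 0, 0, -0.45, 0.9, 0, -1], [0, 0, 0, 0, 0, 0, -1], [0, 0, 0, 0, 0, 0, -1], [0, 0, 0, 0, 0, 0, -1]]}}

```text
clock: 7.92
ee_pos: [610.9, 102.7, 66.4]
tcp_rot: [[-0.933, 0.359, -0.0], [0.359, 0.933, -0.0], [0.0, -0.0, -1.0]]
ft_force: [-0.0, 0.3, 0.5]
finger_gap: 0.0
grip_force: 0.0
```

Run:
```python
from h import *
cv2.imwrite("pics/s4.png",cv2.resize(imaging.snapshot("scene")[150:330,180:420],None,fx=3,fy=3))
```

```text
(no output)
```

View pics/s4.png

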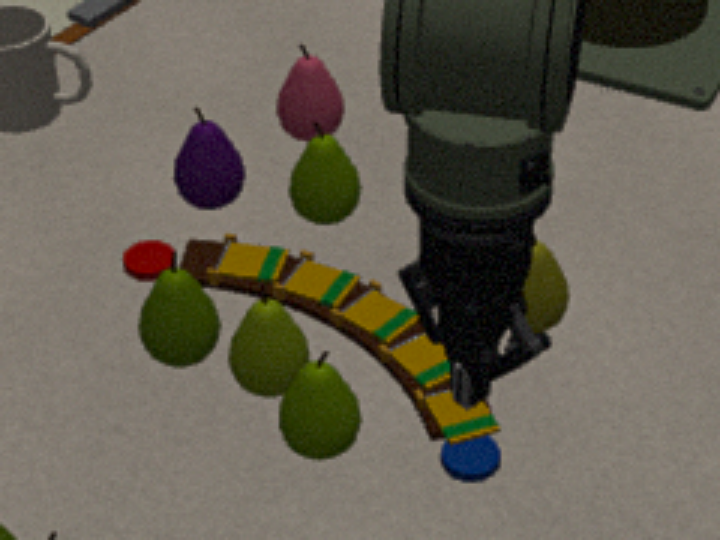

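All five tickets lie flat, the last at crop (462,415), and all the pears are standing. I'll lift straight up and hand in.

Request:
{"op": "carry_out", "data": {"series": [[0, 0, 0, 0, 0, -1, -1], [0, 0, 0, 0, 0, -2, -1], [0, 0, 0, 0, 0, -3, -1], [0, 0, 0, 0, 0, -3, -1], [0, 0, 0, 0, 0, -2, -1], [0, 0, 0, 0, 0, -1, -1], [0, 0, 0, 0, 0, 0, -1], [0, 0, 0, 0, 0, 0, -1]]}}

```text
clock: 8.98
ee_pos: [610.7, 102.9, 185.5]
tcp_rot: [[-0.933, 0.359, -0.001], [0.359, 0.933, -0.0], [0.001, -0.001, -1.0]]
ft_force: [0.2, -0.3, -0.7]
finger_gap: 0.1
grip_force: 0.0
```

```bash
python3 -c "
from workcell import order
print(order.hand_in())"
```

```text
the job is handed in; nothing more can be done
None
```

All five tickets were folded flat away from the red disc in one pass, the pears showed no sign of being disturbed, and the job was handed in at about 9 s; the hand-in returned no verdict.

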